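Finish the row by height on the plank

ROBOT

A 6-joint arm with a two-finger parallel gripper is mounted at the origin on a cart in front of the work surface, level with it; the furniture and walls round the work are solid. World frame = base frame: x ahead of the robot, y to its left, z up, the work surface at z = 0. Lengths are in m, angles in rad, forces in N, time in s.
With the tool pointing down it reaches from about 0.3 to 0.85 m from the base axis. Payload 5.4 kg.
Tool frame: the origin (TCP) lies at the very end of the fingers, on their centre line; the grasp point (between the pads) lies 19 mm behind it; z points along the fingers, y is the line along which they close (so a half turn about z gives the same grasp; the last joint's range is limited). The gripper opens to 85 mm and grips with 20 to 120 N. Pads are 22 mm wide; open, the fingers measure 114 mm over their backs; the gripper's body (76 mm by 85 mm) begins 54 mm behind the grasp point. The pads swing forward as they close: fully open they stand 13 mm farther back than shut.
Start: joints at [0.975, 0.158, 1.597, -0, 1.386, -0.21], TCP at [0.216, 0.533, 0.209] pointing down, gripper open.
Joint ranges: [-2.91, 2.91], [-0.94, 2.29], [0.18, 2.7], [-1.29, 4.43], [0.17, 2.64], [-3, 3]. Speed limits (rad/s): [2.57, 2.57, 3.14, 3.14, 3.14, 3.14].

INTERFACE

Orientations are given as a unit quaternion [w, x, y, z].
In Python, from bench import * gives the robot as it stands.
- The arm moves only by the tool play_rows, never from a script. Its argument "commands" is a list of rows, each a list of 5 numbers: the opening, from 0 (shut) to 1 (fully open), then the shift along the tool's x, y, z each as a share of 150 mm, from -1 to 1, then the turn about the tool's z as a share of 0.1 rad, from -1 to 1. In form: [[claw, dx, dy, dz, twist], ...]. A call has exactly 8 rows; each row shifts and turns the commanded pose from where the row before left it, along the tool's axes as they then stand; what a row does not reach is not made up. A row lasts 1/8 s, in which the tool goes at most 62.5 mm and 10.7 degrees, less where a joint would pass 70% of its speed; a pose out of reach is approached as far as the arm can. A call with a number of a shift or a turn outside -1 to 1 is refused whole. A call with a gripper value outside its range is refused whole. The fingers move at their own pace and stop on an object; "force" is the grip in N (left out, the last holds). Time passes only in rows, so rows that do not move let the fingers close, or fill a call up. It gives the time, the measured TCP pose, the force, the opening and the grip force at its end, in the units of the state.
- state(): the state, without advancing time (a new reading comes with each control period).
- snapshot(name): name is "side" or "top" or "wrist"; returns a dict with "frame" (480x640x3 uint8, blue, green, red), "range_z" (480x640 float32, m along the optical axis (not along the pixel's ray), 0 where there is no reading), "mtx" (3x3 intrinsics, pixels), "world_to_cam" (4x4, takes a point from world to camera coordinates); the wrist camera has in their place "mount" (4x4, takes a point from camera to tool coordinates, whose origin is the TCP and whose axes are the flange's). Camera axes: x right, y down, z forward; pixel columns grow to the right and rows downward; lengths in m; the calibration is good to about 2 mm. A picture is of the moment at which its call begins: read the wrist's pose just before it.
- hand_in(): hands the job in; it is judged then, once.
Trained networks look in the newest picture that a camera, given by its name, has taken for a name from the list of things; names that differ only in an ending like _2 or _b are one class to them, and where a whole thing is asked for, a point or a joint stands for the part that bears it (a point fixed in the world has none). Each returns a list of dicts, best first, with "p" (0 to 1); they miss things now and then, are a little off and sometimes report something else, mostly with a low value. They report only what shows in the picture. A call takes as long as a camera call.
- boxes_of(camera, label): "xyz" ([x, y, z] in m, in the coordinates of the camera as it stood for that picture, good to about 4 mm: the middle of the surface that is visible of it).
- spot_point(camera, label): "xyz" ([x, y, z] in m, in the coordinates of the camera as it stood for that picture, good to about 4 mm: a listed point, or the origin of a listed thing).
The state is a dict: "clock": time; "joints": joint angles; "joint_vel": joint speeds; "tau": joint torques, N m; "ee_pos": TCP position; "tool_rot": TCP orientation; "ft_force": force on the tool from outside, world axes, zero at the start; "ft_torque": the same for the moment, N m; "width": finger opening in m; "finger_force": force on a finger pad.
Only numpy, scipy, OpenCV 4.12 (cv2) and the standard library are available. Lean on these libraries where they do the work, as an engineer would, in place of code of your own. Each camera call takes 0.05 s, during which the arm holds its last target. There are 200 camera calls.

TASK

Finish the row on the dark plank: the tall two-tone tumbler already stands at one end and the little glass dish at the other. Stand the black carton, the spice jar, the shaker and the tin upright on the four cork mats between them, each in the middle of its own mat, so that the row steps down in height from the tumbler to the dish. Leave the tumbler and the dish standing where they are.

Things in the scene. Friction and masses are not known exactly. Their poses are not given: they have to be found in the camera images.
- carton: black carton, an upright box 63 (x) x 73 (y) x 130 (z) mm, about 0.12 kg; x axis within 0.35 rad of straight away from the robot. Gripped across its 63 mm width, along x, best within 25 mm of its top so that only the finger pads touch it. Stands loose and upright on the near half of the wooden hob cover (top z = 0.030), in any place. Origin: centre of its underside; z up.
- jar: round glass spice jar with a green cap, 46 mm across, 106 mm tall, about 0.11 kg; cap 45 mm across from 85 mm up, body 44 mm. Stands loose and upright on the near half of the wooden hob cover (top z = 0.030), in any place. Origin: centre of its underside; z up.
- shaker: round shaker, clear and white with a grey domed top, 44 mm across at most, 90 mm tall, about 0.1 kg; the body is widest below 66 mm, the dome above is 34 mm across; it may lean by up to 0.04 rad on its uneven foot. Stands loose and upright on the near half of the wooden hob cover (top z = 0.030), in any place. Origin: centre of its underside; z up.
- tin: round food tin with metal lid, 57 mm across, 72 mm tall, about 0.18 kg. Stands loose and upright on the near half of the wooden hob cover (top z = 0.030), in any place. Origin: centre of its underside; z up.
- tumbler: plastic tumbler, green above and orange below, 66 mm across, 150 mm tall, loose; stands on the plank (top z = 0.046) at one end of the row, left or right, about 100 mm beyond the last mat. It stays there. Origin: centre of its underside.
- dish: small fluted clear glass dish, 69 mm across, 38 mm tall, loose; stands on the plank at the other end of the row, about 100 mm beyond the last mat. It stays there. Origin: centre of its underside.
- mat_1: Leftmost (largest y) of four alike fixed square cork mats, 80x80x4 mm, in a row about 100 mm apart along a dark plank that runs roughly left-right (within 7 degrees) on the far half of the wooden hob cover. Origin: centre of its underside, 4 mm below its top; y axis along the row to the left, x across the row away from the robot, z up. Things stand on its top (z about 0.050).
- mat_2: Second from the left of four alike fixed square cork mats, 80x80x4 mm, in a row about 100 mm apart along a dark plank that runs roughly left-right (within 7 degrees) on the far half of the wooden hob cover. Origin: centre of its underside, 4 mm below its top; y axis along the row to the left, x across the row away from the robot, z up. Things stand on its top (z about 0.050).
- mat_3: Third from the left of four alike fixed square cork mats, 80x80x4 mm, in a row about 100 mm apart along a dark plank that runs roughly left-right (within 7 degrees) on the far half of the wooden hob cover. Origin: centre of its underside, 4 mm below its top; y axis along the row to the left, x across the row away from the robot, z up. Things stand on its top (z about 0.050).
- mat_4: Rightmost (smallest y) of four alike fixed square cork mats, 80x80x4 mm, in a row about 100 mm apart along a dark plank that runs roughly left-right (within 7 degrees) on the far half of the wooden hob cover. Origin: centre of its underside, 4 mm below its top; y axis along the row to the left, x across the row away from the robot, z up. Things stand on its top (z about 0.050).

How it is judged:
By the outcome, as a careful person would: the job done as asked, in the order asked, and still so for the second after the job is handed in, with the robot touching nothing.
It also fails if it takes over 112 s, if anything falls off the work surface, if the arm or the gripper's body presses on something with over 40 N, if the wrist force passes 120 N, or if a joint passes its speed limit or range.

## Working session

There is one attempt and no reset: what is moved stays moved. The work goes in short steps, Python scripts to look and compute and a tool call to move; the robot and the scene stay as the last step left them, time stands still between calls to the robot, and variables do not carry over. Pictures are saved under pics/ and viewed, at most 14 in all, crops included, and the job is handed in when it is done.

Besides the shell and the picture viewer there is one more tool, called as name([rows], argument=value, ...), one row to a line, values as JSON. play_rows: Moves the arm, as the interface text tells. Shift numbers are shares of 150 mm and turn numbers shares of 0.1 rad, none past 1 either way. Its arguments: {"type":"object","properties":{"commands":{"type":"array"},"force":{"type":"number"}},"required":["commands"]}

```bash
mkdir -p pics; ls
cat > h.py <<'E'
from bench import *
import numpy as np, cv2
def w(cam,snap,p):
    return (np.linalg.inv(snap["world_to_cam"])@np.r_[p,1])[:3]
E
python3 - <<'E'
from h import *
s=state(); print({k:np.round(v,3) for k,v in s.items()})
for c in ["top","side"]:
    S=snapshot(c); cv2.imwrite(f"pics/{c}0.png",S["frame"])
    print(c,np.round(np.linalg.inv(S["world_to_cam"]),3).tolist(),S["mtx"].tolist())
    for l in ["carton","jar","shaker","tin","tumbler","dish","mat_1"]:
        for f in (spot_point,):
            print(l,[(round(d["p"],2),np.round(w(c,S,d["xyz"]),3).tolist()) for d in f(c,l)[:5]])
E
```

```text
pics
{'clock': np.float64(0.0), 'joints': array([ 0.975,  0.159,  1.598,  0.   ,  1.386, -0.21 ]), 'joint_vel': array([ 0.001, -0.001, -0.001,  0.001, -0.001, -0.002]), 'tau': array([-0.0000e+00, -3.9601e+01, -3.3143e+01, -0.0000e+00,  9.0000e-03,
        0.0000e+00]), 'ee_pos': array([0.216, 0.532, 0.208]), 'tool_rot': array([-0.   ,  0.192,  0.981, -0.001]), 'ft_force': array([ 0.027,  0.784, -0.308]), 'ft_torque': array([ 0.007, -0.042,  0.062]), 'finger_force': np.float64(0.0), 'width': np.float64(0.086)}
top [[-0.009, -0.987, 0.163, 0.404], [-1.0, 0.009, -0.001, 0.109], [-0.0, -0.163, -0.987, 0.991], [0.0, 0.0, 0.0, 1.0]] [[493.8462026174622, 0.0, 316.24598583294846], [0.0, 493.8462026174622, 242.99533732102321], [0.0, 0.0, 1.0]]
carton [(0.82, [0.448, 0.318, 0.029])]
jar [(0.63, [0.459, 0.174, 0.031])]
shaker [(0.93, [0.431, 0.01, 0.031])]
tin [(0.94, [0.442, -0.101, 0.029])]
tumbler [(0.82, [0.652, -0.167, 0.043]), (0.41, [0.448, 0.316, 0.028])]
dish [(0.77, [0.615, 0.336, 0.048]), (0.24, [0.456, 0.173, 0.033])]
mat_1 [(0.83, [0.626, 0.127, 0.048]), (0.7, [0.62, 0.236, 0.048]), (0.7, [0.638, 0.032, 0.047]), (0.61, [0.647, -0.065, 0.049])]
side [[0.952, -0.134, 0.275, 0.291], [-0.306, -0.412, 0.858, -0.65], [-0.001, -0.901, -0.433, 0.461], [0.0, 0.0, 0.0, 1.0]] [[481.2965984265626, 0.0, 321.74359240479754], [0.0, 481.2965984265626, 239.58305223475907], [0.0, 0.0, 1.0]]
carton [(0.79, [0.447, 0.316, 0.035]), (0.25, [0.435, -0.104, 0.028])]
jar [(0.65, [0.451, 0.175, 0.03])]
shaker [(0.66, [0.422, 0.007, 0.031])]
tin [(0.65, [0.44, -0.102, 0.031]), (0.44, [0.621, 0.236, 0.046])]
tumbler []
dish [(0.66, [0.613, 0.335, 0.046])]
mat_1 [(0.91, [0.619, 0.235, 0.047]), (0.91, [0.633, 0.028, 0.047]), (0.71, [0.643, -0.063, 0.044]), (0.62, [0.622, 0.128, 0.047])]
```

View pics/top0.png

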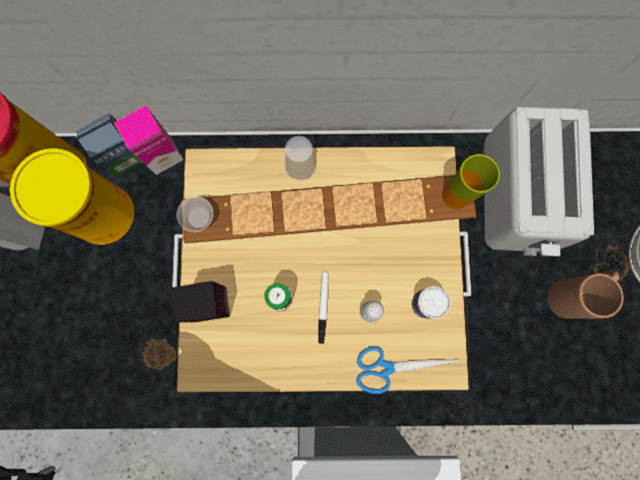

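View pics/side0.png

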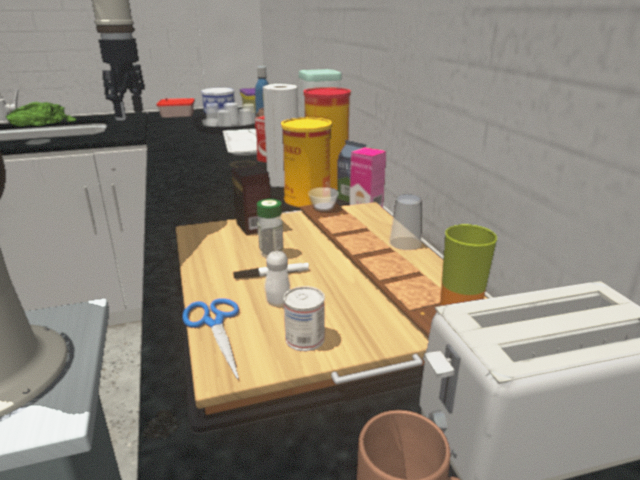

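```bash
cat >> h.py <<'E'
def cloud(c):
    S=snapshot(c); z=S["range_z"].astype(float); K=S["mtx"]
    v,u=np.mgrid[:480,:640]
    P=np.stack([(u-K[0,2])/K[0,0]*z,(v-K[1,2])/K[1,1]*z,z],-1)
    T=np.linalg.inv(S["world_to_cam"]); W=P@T[:3,:3].T+T[:3,3]; W[z==0]=np.nan
    return S,W
def rect(P):
    (c,sz,a)=cv2.minAreaRect((P[:,:2]*1000).astype(np.float32)); return np.round(c,1),np.round(sz,1),round(a,1)
def near(W,c,r,z0,z1):
    m=(np.hypot(W[...,0]-c[0],W[...,1]-c[1])<r)&(W[...,2]>z0)&(W[...,2]<z1); return m
def circ(P): 
    c,r=cv2.minEnclosingCircle((P[:,:2]*1000).astype(np.float32)); return np.round(c,1),round(r,1)
E
python3 - <<'E'
from h import *
for c in ["top","side"]:
    S,W=cloud(c)
    for n,xy,z0,z1 in [("carton",(.448,.317),.15,.17),("jar",(.457,.174),.125,.145),("shaker",(.427,.009),.098,.125),("tin",(.441,-.101),.09,.11),("tinside",(.441,-.101),.04,.09),("jarside",(.457,.174),.04,.1),("shside",(.427,.009),.04,.09),("cartside",(.448,.317),.04,.15),("tumbler",(.652,-.167),.185,.205),("dish",(.615,.336),.07,.1)]:
        P=W[near(W,xy,.06,z0,z1)]
        if len(P)>8: print(c,n,len(P),"z",np.round(np.percentile(P[:,2],[5,50,95]),3),"mean",np.round(P.mean(0),3),"circ",*circ(P),"rect",*rect(P))
    hsv=cv2.cvtColor(S["frame"],cv2.COLOR_BGR2HSV)
    for xy in [(.62,.236),(.625,.128),(.636,.03),(.645,-.064)]:
        m=near(W,xy,.07,.03,.06)
        # cork vs dark plank: brightness
        mm=(m&(hsv[...,2]>140)&(W[...,2]>.042)).astype(np.uint8)
        mm=cv2.morphologyEx(mm,cv2.MORPH_OPEN,np.ones((5,5)))
        n,L,st,ce=cv2.connectedComponentsWithStats(mm); k=1+st[1:,4].argmax()
        P=W[L==k]; print(c,"mat",len(P),np.round(P.mean(0),4),*rect(P))
E
```

```text
top carton 1534 z [0.156 0.159 0.162] mean [0.445 0.313 0.159] circ [445.6 313.9] 44.8 rect [445.6 313.8] [60.4 70.9] 8.5
top jar 557 z [0.132 0.136 0.139] mean [0.455 0.177 0.136] circ [455.1 176.9] 23.0 rect [455.  176.7] [45.4 43.8] 45.0
top shaker 301 z [0.108 0.116 0.12 ] mean [0.429 0.008 0.115] circ [429.6   6.4] 17.0 rect [429.5   6.8] [32.2 33.6] 89.6
top tin 827 z [0.096 0.1   0.103] mean [ 0.443 -0.101  0.1  ] circ [ 442.7 -101.9] 28.7 rect [ 443.  -102.2] [56.6 55.3] 89.0
top tinside 158 z [0.043 0.067 0.088] mean [ 0.438 -0.079  0.066] circ [441.6 -96. ] 27.9 rect [439.1 -84.7] [55.7 23.2] 12.2
top jarside 54 z [0.048 0.078 0.098] mean [0.444 0.163 0.077] circ [453.6 173.6] 23.8 rect [449.6 165.1] [18.8 47.7] 64.9
top shside 137 z [0.061 0.075 0.087] mean [0.424 0.018 0.074] circ [428.7   7.4] 21.7 rect [426.4  13. ] [42.9 31.2] 23.1
top cartside 471 z [0.051 0.108 0.146] mean [0.443 0.284 0.104] circ [445.8 310.1] 43.0 rect [433.2 293.5] [43.3 86. ] 52.8
top tumbler 368 z [0.186 0.194 0.198] mean [ 0.653 -0.168  0.193] circ [ 652.8 -165.9] 34.1 rect [ 651.8 -165.7] [65.
[... 1232 characters left out ...]
4.5   3.1] 21.2 rect [422.6  -4.9] [23.6 42. ] 76.9
side cartside 1411 z [0.048 0.109 0.146] mean [0.432 0.286 0.104] circ [441.1 311. ] 46.7 rect [428.1 294.9] [49.7 93. ] 51.2
side tumbler 826 z [0.186 0.191 0.196] mean [ 0.648 -0.169  0.191] circ [ 647.8 -166.9] 34.7 rect [ 648.3 -167.7] [67.  65.1] 60.6
side dish 312 z [0.071 0.077 0.083] mean [0.609 0.336 0.077] circ [610.1 336.2] 36.8 rect [608.6 336.3] [71.4 66.4] 74.3
side mat 661 [0.612  0.2321 0.0493] [614.6 241.3] [ 84.5 103.2] 4.9
side mat 823 [0.6194 0.1312 0.0495] [621.7 138.5] [80.5 97.3] 3.4
side mat 1064 [0.6303 0.0298 0.0496] [630.8  38.2] [81.7 97.3] 4.0
side mat 1330 [ 0.6349 -0.0648  0.0496] [639.2 -58.5] [81.8 96.1] 2.6
```

```bash
cat > ortho.py <<'E'
from h import *
def ortho(S,z,x0=.55,x1=.70,y0=-.13,y1=.30,s=1500):
    n=lambda X:S["mtx"]@(S["world_to_cam"]@np.r_[X,1])[:3]
    src=[];dst=[]
    for x,y in [(x0,y0),(x0,y1),(x1,y0),(x1,y1)]:
        p=n([x,y,z]); src.append(p[:2]/p[2]); dst.append([(y1-y)*s,(x1-x)*s])
    H=cv2.getPerspectiveTransform(np.float32(src),np.float32(dst))
    return cv2.warpPerspective(S["frame"],H,(int((y1-y0)*s),int((x1-x0)*s)))
E
python3 - <<'E'
from ortho import *
out=[]
for c in ["top","side"]:
    S=snapshot(c); I=ortho(S,.050); out.append(I)
    V=cv2.GaussianBlur(I,(0,0),3)[...,2].astype(np.uint8)  # red
    print(c,np.percentile(V,[5,25,50,75,95]))
    # correlate with a rotated template: cork minus surrounding
    best=[]
    for a in np.arange(-8,8.1,.5):
        t=np.full((190,190),0,np.float32)
        q=lambda h:cv2.boxPoints(((95,95),(h*2,h*2),float(a))).astype(np.int32)
        o=np.zeros((190,190),np.uint8); cv2.fillPoly(o,[q(68)],1); i=np.zeros((190,190),np.uint8); cv2.fillPoly(i,[q(60)],1)
        k=i.astype(np.float32)/i.sum()-(o-i).astype(np.float32)/(o-i).sum()
        R=cv2.filter2D(V.astype(np.float32),-1,k,borderType=cv2.BORDER_REFLECT)
        cs=[];sc=0
        for y in [.233,.131,.032,-.066]:
            j=int((.30-y)*1500); sub=R[30:-30,j-30:j+30]; r,cc=np.unravel_index(sub.argmax(),sub.shape)
            sc+=sub.max(); cs.append((round(.70-(r+30)/1500,4),round(.30-(cc+j-30)/1500,4)))
        best.append((sc,a,cs))
    print(max(best))
cv2.imwrite("pics/ortho.png",np.vstack(out))
E
```

```text
top [140. 195. 220. 228. 231.]
(np.float32(215.16057), np.float64(-5.0), [(np.float64(0.618), np.float64(0.2333)), (np.float64(0.6247), np.float64(0.1327)), (np.float64(0.634), np.float64(0.0327)), (np.float64(0.6413), np.float64(-0.0633))])
side [128. 175. 227. 233. 239.]
(np.float32(212.38144), np.float64(-4.5), [(np.float64(0.6087), np.float64(0.2287)), (np.float64(0.6167), np.float64(0.1293)), (np.float64(0.6253), np.float64(0.0293)), (np.float64(0.6327), np.float64(-0.0653))])
```

View pics/ortho.png

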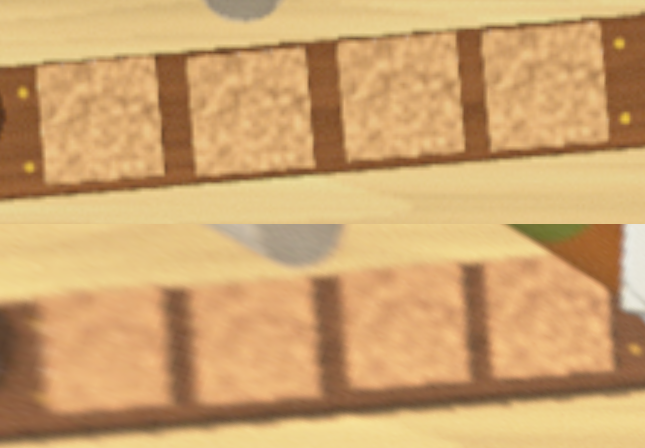

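play_rows([
  [1, 0, 0, -0.05, 1],
  [1, 0, 0, -0.05, 1],
  [1, 0, 0, -0.05, 1],
  [1, 0, 0, -0.05, 1],
  [1, 0, 0, -0.05, 1],
  [1, 0, 0, -0.05, 1],
  [1, 0, 0, -0.05, 1],
  [1, 0, 0, -0.05, 1],
], force=40)

```text
clock: 2.0
ee_pos: [0.2164, 0.5327, 0.2696]
tool_rot: [0.0, 0.56, 0.828, -0.0]
ft_force: [0.1, 0.5, 1.1]
width: 0.0855
finger_force: 0.0
```

```bash
cat >> h.py <<'E'
from scipy.spatial.transform import Rotation as Ro
def R():
    q=np.array(state()["tool_rot"]); return Ro.from_quat(np.r_[q[1:],q[0]]).as_matrix()
def go(x,y,z,deg):
    """total turn (in 0.1 rad, about tool z), then shifts (shares of .15) in the frame after the turn"""
    s=state(); r=R(); a=np.arctan2(r[1,1],r[0,1]); t=(a-np.radians(deg)); t=(t+np.pi/2)%np.pi-np.pi/2
    r2=r@Ro.from_rotvec([0,0,t]).as_matrix()
    d=r2.T@(np.array([x,y,z])-s["ee_pos"])/.15
    d0=r.T@(np.array([x,y,z])-s["ee_pos"])/.15
    print("clk",round(s["clock"],2),"tcp",np.round(s["ee_pos"],4),"ang",round(np.degrees(a),2),"tilt",np.round(r[:2,2],4),"w",round(s["width"],4),"f",np.round(s["ft_force"],1),round(s["finger_force"],1))
    print("turn",round(t*10,2),"shift",np.round(d,3),"shift-noturn",np.round(d0,3))
E
python3 - <<'E'
from h import *
go(.56,.15,.36,8.5)
E
```

```text
clk 2.0 tcp [0.2164 0.5327 0.2696] ang 21.87 tilt [-0. -0.] w 0.0855 f [0.1 0.5 1.1] 0.0
turn 2.33 shift [-2.862  1.889 -0.602] shift-noturn [-3.221  1.176 -0.602]
```

play_rows([
  [1, 0, 0, -0.2, 0.8],
  [1, 0, 0, -0.2, 0.8],
  [1, 0, 0, -0.2, 0.73],
  [1, -0.2, 0.15, 0, 0],
  [1, -0.25, 0.17, 0, 0],
  [1, -0.25, 0.17, 0, 0],
  [1, -0.25, 0.17, 0, 0],
  [1, -0.25, 0.17, 0, 0],
])

```text
clock: 3.0
ee_pos: [0.3675, 0.3725, 0.3595]
tool_rot: [0.0, 0.651, 0.759, 0.0]
ft_force: [0.2, -0.0, -0.3]
width: 0.0854
finger_force: 0.0
```

play_rows([
  [1, -0.25, 0.17, 0, 0],
  [1, -0.25, 0.17, 0, 0],
  [1, -0.25, 0.17, 0, 0],
  [1, -0.25, 0.17, 0, 0],
  [1, -0.25, 0.17, 0, 0],
  [1, -0.25, 0.17, 0, 0],
  [1, -0.16, 0.04, 0, 0],
  [1, 0, 0, 0, 0],
])

```text
clock: 4.0
ee_pos: [0.5621, 0.1502, 0.359]
tool_rot: [-0.0, 0.652, 0.758, -0.0]
ft_force: [-0.0, 0.0, 0.0]
width: 0.0853
finger_force: 0.0
```

```bash
cat >> h.py <<'E'
def wrist(nm=None):
    s=state(); r=R(); S=snapshot("wrist"); M=np.eye(4); M[:3,:3]=r; M[:3,3]=s["ee_pos"]
    T=M@S["mount"]; S["world_to_cam"]=np.linalg.inv(T)
    if nm: cv2.imwrite(f"pics/{nm}.png",S["frame"])
    return S
def spots(S,c,labels):
    for l in labels: print(l,[(round(d["p"],2),np.round(w(c,S,d["xyz"]),4).tolist()) for d in spot_point(c,l)[:5]])
def wcloud(S):
    z=S["range_z"].astype(float); K=S["mtx"]; v,u=np.mgrid[:480,:640]
    P=np.stack([(u-K[0,2])/K[0,0]*z,(v-K[1,2])/K[1,1]*z,z],-1)
    T=np.linalg.inv(S["world_to_cam"]); W=P@T[:3,:3].T+T[:3,3]; W[z==0]=np.nan
    return W
E
python3 - <<'E'
from h import *
go(.445,.313,.26,8.5)
S=wrist("w1"); print(np.round(S["mount"],3).tolist(),S["mtx"][0,0])
spots(S,"wrist",["carton","jar","shaker","tin","mat_1","tumbler"])
W=wcloud(S)
for n,xy,z0,z1 in [("carton",(.443,.313),.15,.17),("jar",(.453,.175),.125,.145),("shaker",(.427,.006),.098,.125),("tin",(.441,-.102),.09,.11)]:
    P=W[near(W,xy,.06,z0,z1)]
    if len(P)>8: print(n,len(P),"circ",*circ(P),"rect",*rect(P))
E
```

```text
clk 4.0 tcp [0.5621 0.1502 0.359 ] ang 8.55 tilt [-0.0007 -0.0001] w 0.0853 f [-0.  0.  0.] 0.0
turn 0.01 shift [ 1.189 -0.611  0.66 ] shift-noturn [ 1.19 -0.61  0.66]
[[0.0, -0.964, -0.266, 0.068], [1.0, 0.0, 0.0, 0.001], [-0.0, -0.266, 0.964, -0.165], [0.0, 0.0, 0.0, 1.0]] 352.73258551016943
carton [(0.96, [0.4485, 0.3175, 0.0335]), (0.72, [0.4267, 0.0088, 0.0316]), (0.69, [0.6272, 0.1301, 0.0501])]
jar [(0.74, [0.4517, 0.1796, 0.0316])]
shaker [(0.8, [0.4281, 0.0091, 0.0301]), (0.54, [0.6509, -0.1655, 0.0482])]
tin [(0.7, [0.4417, -0.103, 0.0293]), (0.37, [0.426, 0.0051, 0.0321])]
mat_1 [(0.86, [0.6434, -0.0626, 0.0443]), (0.69, [0.6284, 0.1317, 0.0486]), (0.59, [0.6204, 0.2322, 0.043])]
tumbler []
carton 4306 circ [446.4 308. ] 39.6 rect [446.1 307.2] [61.3 53.5] 8.7
jar 1453 circ [454.8 179.1] 22.9 rect [455.  179.1] [44.3 44.7] 0.8
shaker 335 circ [429.5  10. ] 17.1 rect [429.6  15.3] [20.7 33.9] 88.6
tin 807 circ [442.8 -99.7] 28.8 rect [ 453.4 -103.6] [57.5 32.9] 69.9
```

View pics/w1.png

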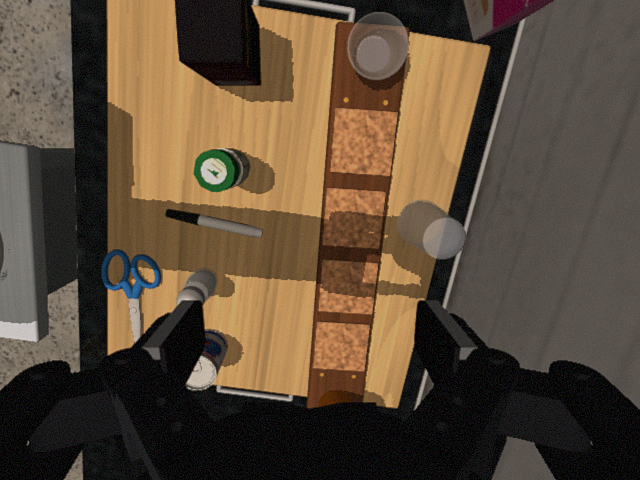

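```bash
cat > mats.py <<'E'
from ortho import *
def mats(S):
    I=ortho(S,.050); V=cv2.GaussianBlur(cv2.cvtColor(I,cv2.COLOR_BGR2HSV)[...,0],(0,0),1)
    V=cv2.GaussianBlur(I,(0,0),3)[...,1].astype(np.float32); V=np.log(V+5)
    best=[]
    for a in np.arange(-7,-2,.5):
        m=lambda hx,hy:cv2.fillPoly(np.zeros((191,191),np.uint8),[np.int32(cv2.boxPoints(((95,95),(2*hx,2*hy),float(a))))],1)
        i=m(60,60)>0; o=(m(72,60)>0)&~i   # bands left/right (along the row) only
        o2=(m(60,66)>0)&~i
        k=i/i.sum()-.5*o/o.sum()-.5*o2/o2.sum()
        Rr=cv2.filter2D(V,-1,k.astype(np.float32),borderType=cv2.BORDER_REFLECT); cs=[];sc=0
        for x,y in [(.618,.233),(.625,.132),(.634,.032),(.642,-.066)]:
            j=int((.30-y)*1500); i0=int((.70-x)*1500); sub=Rr[i0-15:i0+15,j-20:j+20]; r,c=np.unravel_index(sub.argmax(),sub.shape)
            sc+=sub.max(); cs.append((round(float(.70-(r+i0-15)/1500),4),round(float(.30-(c+j-20)/1500),4)))
        best.append((float(sc),float(a),cs))
    b=max(best); C=np.array(b[2]); 
    th=np.arctan2(-(C[0,0]-C[3,0]),C[0,1]-C[3,1]); print(b,"row deg",np.degrees(th),"step",np.linalg.norm(C[0]-C[3])/3)
E
python3 - <<'E'
from mats import *
from h import *
S=wrist(); mats(S); cv2.imwrite("pics/o2.png",ortho(S,.05)); mats(snapshot("top")); go(.446,.314,.25,8.5)
E
```

```text
(1.8759807348251343, -5.0, [(0.618, 0.2347), (0.6253, 0.1347), (0.6347, 0.034), (0.642, -0.062)]) row deg 4.624574537815063 step 0.09922303160053113
(1.374677062034607, -6.0, [(0.6173, 0.2367), (0.6227, 0.146), (0.634, 0.0307), (0.6413, -0.0633)]) row deg 4.573921259900866 step 0.1003194896318756
clk 4.45 tcp [0.5613 0.1522 0.3595] ang 8.76 tilt [0.0002 0.    ] w 0.0854 f [1.  0.1 1.7] 0.0
turn 0.05 shift [ 1.181 -0.601  0.73 ] shift-noturn [ 1.183 -0.596  0.73 ]
```

View pics/o2.png

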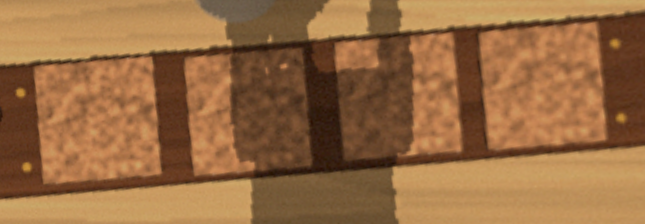

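play_rows([
  [1, 0.15, -0.08, 0.05, 0],
  [1, 0.2, -0.1, 0.1, 0],
  [1, 0.2, -0.1, 0.12, 0],
  [1, 0.2, -0.1, 0.12, 0],
  [1, 0.2, -0.1, 0.12, 0],
  [1, 0.15, -0.08, 0.12, 0],
  [1, 0.08, -0.04, 0.1, 0],
  [1, 0, 0, 0, 0],
])

```text
clock: 5.45
ee_pos: [0.4449, 0.313, 0.2486]
tool_rot: [-0.0, 0.651, 0.759, -0.001]
ft_force: [-0.9, -0.4, 0.6]
width: 0.0853
finger_force: 0.0
```

Run:
```python
from h import *
S=wrist(); W=wcloud(S); P=W[near(W,(.446,.315),.06,.15,.17)]; print(len(P),np.nanpercentile(P[:,2],[5,95]),*rect(P))
go(.446,.315,.126,8.5)
```

```text
7440 [0.15735436 0.16123541] [444.8 316.1] [60.3 70.4] 8.3
clk 5.5 tcp [0.4459 0.3127 0.2497] ang 8.73 tilt [-0.0004 -0.0007] w 0.0856 f [0.2 0.1 0.4] 0.0
turn 0.04 shift [0.016 0.004 0.825] shift-noturn [0.016 0.004 0.825]
```

play_rows([
  [1, 0.02, 0, 0.1, 0],
  [1, 0, 0, 0.2, 0],
  [1, 0, 0, 0.2, 0],
  [1, 0, 0, 0.2, 0],
  [1, 0, 0, 0.12, 0],
  [1, 0, 0, 0.045, 0],
  [0.5, 0, 0, 0, 0],
  [0.5, 0, 0, 0, 0],
], force=40)

```text
clock: 6.5
ee_pos: [0.4464, 0.3163, 0.1217]
tool_rot: [0.001, 0.651, 0.759, 0.001]
ft_force: [0.1, -0.2, -1.6]
width: 0.0618
finger_force: 45.1
```

play_rows([
  [0.5, 0, 0, 0, 0],
  [0.5, 0, 0, 0, 0],
  [0.5, 0, 0, -0.05, 0],
  [0.5, 0, 0, -0.15, 0],
  [0.5, 0, 0, -0.2, 0],
  [0.5, 0, 0, -0.2, 0],
  [0.5, 0, 0, -0.15, 0],
  [0.5, 0, 0, -0.1, 0],
])

```text
clock: 7.5
ee_pos: [0.4453, 0.3159, 0.2487]
tool_rot: [0.0, 0.651, 0.759, 0.0]
ft_force: [0.9, -0.9, -1.7]
width: 0.0615
finger_force: 45.2
```

Run:
```python
from h import *
go(.642,-.063,.30,4.7)
```

```text
clk 7.5 tcp [0.4453 0.3159 0.2487] ang 8.71 tilt [0.0004 0.0001] w 0.0615 f [ 0.9 -0.9 -1.7] 45.2
turn 0.7 shift [-2.625  1.1   -0.342] shift-noturn [-2.695  0.914 -0.342]
```

play_rows([
  [0.5, 0, 0, -0.17, 0.35],
  [0.5, 0, 0, -0.17, 0.35],
  [0.5, -0.1, 0.05, 0, 0],
  [0.5, -0.2, 0.1, 0, 0],
  [0.5, -0.25, 0.1, 0, 0],
  [0.5, -0.25, 0.1, 0, 0],
  [0.5, -0.25, 0.1, 0, 0],
  [0.5, -0.25, 0.1, 0, 0],
])

```text
clock: 8.5
ee_pos: [0.5434, 0.1259, 0.2964]
tool_rot: [-0.001, 0.678, 0.735, -0.001]
ft_force: [-0.6, -0.0, -1.2]
width: 0.062
finger_force: 45.1
```

play_rows([
  [0.5, -0.25, 0.1, 0, 0],
  [0.5, -0.25, 0.1, 0, 0],
  [0.5, -0.25, 0.1, 0, 0],
  [0.5, -0.25, 0.1, 0, 0],
  [0.2, -0.2, 0.1, 0, 0],
  [0.2, -0.1, 0.05, 0, 0],
  [0.2, 0, 0, 0, 0],
  [0.2, 0, 0, 0, 0],
])

```text
clock: 9.5
ee_pos: [0.6412, -0.0583, 0.2983]
tool_rot: [-0.001, 0.677, 0.736, -0.0]
ft_force: [0.4, -0.1, -0.7]
width: 0.0619
finger_force: 45.1
```

Run:
```python
from h import *
go(.642,-.063,.142,4.7)
```

```text
clk 9.5 tcp [ 0.6412 -0.0583  0.2983] ang 4.76 tilt [-0.0009  0.0007] w 0.0619 f [ 0.4 -0.1 -0.7] 45.1
turn 0.01 shift [-0.032  0.003  1.042] shift-noturn [-0.032  0.003  1.042]
```

play_rows([
  [0.5, -0.03, 0, 0.1, 0],
  [0.5, 0, 0, 0.2, 0],
  [0.5, 0, 0, 0.2, 0],
  [0.5, 0, 0, 0.2, 0],
  [0.5, 0, 0, 0.15, 0],
  [0.5, 0, 0, 0.1, 0],
  [0.5, 0, 0, 0.06, 0],
  [0.5, 0, 0, 0, 0],
])

```text
clock: 10.5
ee_pos: [0.6418, -0.0636, 0.1468]
tool_rot: [-0.0, 0.677, 0.736, -0.0]
ft_force: [-0.5, -0.6, -1.4]
width: 0.0618
finger_force: 45.1
```

Run:
```python
from h import *
go(.642,-.063,.142,4.7)
S,W=cloud("top"); P=W[near(W,(.642,-.063),.06,.165,.20)]; print(len(P),*rect(P)); cv2.imwrite("pics/t2.png",S["frame"])
```

```text
clk 10.5 tcp [ 0.6418 -0.0636  0.1468] ang 4.71 tilt [-0.0007  0.0002] w 0.0618 f [-0.5 -0.6 -1.4] 45.1
turn 0.0 shift [0.004 0.001 0.032] shift-noturn [0.004 0.001 0.032]
86 [655.4 -33.1] [31.2  9.1] 1.2
```

play_rows([
  [0.5, 0, 0, 0.018, 0],
  [0.5, 0, 0, 0.012, 0],
  [0.5, 0, 0, 0, 0],
  [0.75, 0, 0, 0, 0],
  [0.85, 0, 0, 0, 0],
  [0.95, 0, 0, 0, 0],
  [0.95, 0, 0, -0.1, 0],
  [0.95, 0, 0, -0.2, 0],
])

```text
clock: 11.55
ee_pos: [0.6414, -0.0636, 0.1877]
tool_rot: [-0.001, 0.678, 0.735, -0.001]
ft_force: [0.2, -0.1, -0.5]
width: 0.081
finger_force: 0.0
```

play_rows([
  [1, 0, 0, -0.2, 0],
  [1, 0, 0, -0.2, 0],
  [1, 0, 0, -0.2, 0],
  [1, 0, 0, -0.15, 0],
  [1, 0.1, -0.1, 0, 0],
  [1, 0.15, -0.2, 0, 0],
  [1, 0.2, -0.25, 0, 0],
  [1, 0.2, -0.25, 0, 0],
])

```text
clock: 12.55
ee_pos: [0.5136, 0.0242, 0.3015]
tool_rot: [0.001, 0.678, 0.735, 0.001]
ft_force: [-0.2, 0.1, 0.4]
width: 0.0856
finger_force: 0.0
```

Run:
```python
from h import *
S,W=cloud("top"); P=W[near(W,(.642,-.063),.06,.165,.20)]; print(len(P),*rect(P)); 
P=W[near(W,(.652,-.167),.06,.185,.205)]; print(*circ(P))
go(.455,.178,.22,4.7)
```

```text
0 [0. 0.] [0. 0.] 0.0
[0. 0.] 0.0
clk 12.6 tcp [0.5094 0.0276 0.301 ] ang 4.85 tilt [-0.0023  0.0022] w 0.0855 f [2.4 4.6 0. ] 0.0
turn 0.03 shift [ 1.028 -0.278  0.543] shift-noturn [ 1.028 -0.275  0.543]
```

play_rows([
  [1, 0.2, -0.06, 0.05, 0],
  [1, 0.2, -0.06, 0.08, 0],
  [1, 0.2, -0.06, 0.1, 0],
  [1, 0.2, -0.05, 0.1, 0],
  [1, 0.15, -0.04, 0.1, 0],
  [1, 0.08, -0.01, 0.1, 0],
  [1, 0, 0, 0, 0],
  [1, 0, 0, 0, 0],
])

```text
clock: 13.6
ee_pos: [0.4608, 0.1735, 0.2214]
tool_rot: [0.001, 0.678, 0.735, 0.0]
ft_force: [-0.1, 0.8, -0.2]
width: 0.0856
finger_force: 0.0
```

Run:
```python
from h import *
S=wrist(); W=wcloud(S); P=W[near(W,(.455,.178),.05,.125,.145)]; print(len(P),np.nanpercentile(P[:,2],[5,95]),*circ(P),*rect(P))
c=circ(P)[0]/1000
go(c[0],c[1],.08,4.7)
S,W=cloud("top"); P=W[near(W,(.642,-.063),.06,.165,.20)]; print(len(P),*rect(P));
```

```text
2992 [0.13421584 0.13759775] [454.2 179. ] 23.0 [454.9 179.5] [44.1 45.6] 32.1
clk 13.65 tcp [0.4609 0.1734 0.2215] ang 4.64 tilt [ 0.0015 -0.0002] w 0.0854 f [ 0.4  0.5 -0.1] 0.0
turn -0.01 shift [ 0.041 -0.043  0.944] shift-noturn [ 0.041 -0.043  0.944]
1539 [641.  -65.3] [61.5 71.1] 4.1
```

play_rows([
  [1, 0.04, -0.04, 0.05, 0],
  [1, 0, 0, 0.15, 0],
  [1, 0, 0, 0.2, 0],
  [1, 0, 0, 0.2, 0],
  [1, 0, 0, 0.2, 0],
  [1, 0, 0, 0.1, 0],
  [1, 0, 0, 0.04, 0],
  [1, 0, 0, 0, 0],
])

```text
clock: 14.7
ee_pos: [0.4539, 0.1797, 0.0801]
tool_rot: [0.0, 0.678, 0.736, 0.0]
ft_force: [0.2, -0.6, 0.3]
width: 0.0854
finger_force: 0.0
```

play_rows([
  [0.5, 0, 0, 0, 0],
  [0.3, 0, 0, 0, 0],
  [0.3, 0, 0, 0, 0],
  [0.3, 0, 0, 0, 0],
  [0.3, 0, 0, 0, 0],
  [0.3, 0, 0, -0.05, 0],
  [0.3, 0, 0, -0.15, 0],
  [0.3, 0, 0, -0.2, 0],
])

```text
clock: 15.7
ee_pos: [0.4525, 0.1795, 0.1395]
tool_rot: [-0.001, 0.678, 0.735, -0.001]
ft_force: [0.5, 0.3, -1.6]
width: 0.0439
finger_force: 40.9
```

Run:
```python
from h import *
go(.634,.034,.22,4.7)
```

```text
clk 15.7 tcp [0.4525 0.1795 0.1395] ang 4.7 tilt [-0.0025 -0.0003] w 0.0439 f [ 0.5  0.3 -1.6] 40.9
turn -0.0 shift [-1.066  1.125 -0.539] shift-noturn [-1.066  1.125 -0.539]
```

play_rows([
  [0.3, 0, 0, -0.2, 0],
  [0.3, -0.05, 0.05, -0.2, 0],
  [0.3, -0.15, 0.15, -0.14, 0],
  [0.3, -0.2, 0.2, 0, 0],
  [0.3, -0.2, 0.2, 0, 0],
  [0.3, -0.2, 0.2, 0, 0],
  [0.3, -0.16, 0.2, 0, 0],
  [0.3, -0.1, 0.12, 0, 0],
])

```text
clock: 16.7
ee_pos: [0.6349, 0.0336, 0.2201]
tool_rot: [-0.0, 0.678, 0.735, -0.0]
ft_force: [0.3, 0.8, -0.8]
width: 0.0438
finger_force: 41.1
```

play_rows([
  [0.3, 0, 0, 0.05, 0],
  [0.3, 0, 0, 0.1, 0],
  [0.3, 0, 0, 0.15, 0],
  [0.3, 0, 0, 0.15, 0],
  [0.3, 0, 0, 0.15, 0],
  [0.3, 0, 0, 0.1, 0],
  [0.3, 0, 0, 0, 0],
  [0.3, 0, 0, 0, 0],
])

```text
clock: 17.7
ee_pos: [0.6345, 0.0351, 0.1166]
tool_rot: [0.001, 0.677, 0.736, 0.0]
ft_force: [-0.5, 0.3, -0.6]
width: 0.0441
finger_force: 41.2
```

Run:
```python
from h import *
go(.634,.034,.1005,4.7)
S=snapshot("side"); cv2.imwrite("pics/s2.png",S["frame"][150:400,150:550])
```

```text
clk 17.7 tcp [0.6345 0.0351 0.1166] ang 4.72 tilt [ 0.0015 -0.0002] w 0.0441 f [-0.5  0.3 -0.6] 41.2
turn 0.0 shift [-0.007 -0.004  0.107] shift-noturn [-0.007 -0.004  0.107]
```

View pics/s2.png

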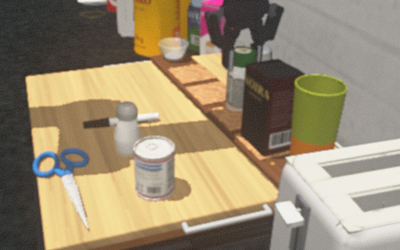

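play_rows([
  [0.3, -0.007, 0, 0.05, 0],
  [0.3, 0, 0, 0.035, 0],
  [0.3, 0, 0, 0.015, 0],
  [0.3, 0, 0, 0.003, 0],
  [0.3, 0, 0, 0, 0],
  [0.6, 0, 0, 0, 0],
  [0.8, 0, 0, 0, 0],
  [0.9, 0, 0, 0, 0],
])

```text
clock: 18.75
ee_pos: [0.6342, 0.0338, 0.1]
tool_rot: [0.0, 0.678, 0.735, 0.0]
ft_force: [-0.7, -0.6, -0.7]
width: 0.0768
finger_force: 0.0
```

play_rows([
  [1, 0, 0, -0.1, 0],
  [1, 0, 0, -0.2, 0],
  [1, 0, 0, -0.2, 0],
  [1, 0, 0, -0.2, 0],
  [1, 0, 0, -0.2, 0],
  [1, 0, -0.15, -0.05, 0],
  [1, 0, -0.25, 0, 0],
  [1, 0, -0.25, 0, 0],
])

```text
clock: 19.75
ee_pos: [0.5363, 0.0257, 0.2441]
tool_rot: [0.001, 0.677, 0.736, 0.001]
ft_force: [0.1, -0.4, -0.3]
width: 0.0855
finger_force: 0.0
```

Run:
```python
from h import *
go(.4295,.007,.22,4.7)
```

```text
clk 19.75 tcp [0.5363 0.0257 0.2441] ang 4.71 tilt [ 0.0021 -0.0004] w 0.0855 f [ 0.1 -0.4 -0.3] 0.0
turn 0.0 shift [-0.066 -0.72   0.159] shift-noturn [-0.066 -0.72   0.159]
```

play_rows([
  [1, 0, -0.2, 0.02, 0],
  [1, -0.02, -0.2, 0.04, 0],
  [1, -0.02, -0.15, 0.04, 0],
  [1, -0.02, -0.1, 0.04, 0],
  [1, 0, -0.06, 0.02, 0],
  [1, 0, 0, 0, 0],
  [1, 0, 0, 0, 0],
  [1, 0, 0, 0, 0],
])

```text
clock: 20.75
ee_pos: [0.432, 0.0082, 0.219]
tool_rot: [0.0, 0.677, 0.736, 0.0]
ft_force: [0.1, 0.2, -0.6]
width: 0.0857
finger_force: 0.0
```

Run:
```python
from h import *
S=wrist("w3"); W=wcloud(S); P=W[near(W,(.4295,.007),.05,.098,.13)]; print(len(P),np.nanpercentile(P[:,2],[5,95]),*circ(P),*rect(P))
P2=W[near(W,(.4295,.007),.05,.05,.095)]; print(len(P2),*circ(P2))
c=circ(P)[0]/1000
go(c[0],c[1],.058,4.7)
S,W=cloud("top"); P=W[near(W,(.634,.034),.05,.145,.17)]; print("jar",len(P),*circ(P))
```

```text
1436 [0.10745089 0.11964522] [429.    8.3] 17.2 [429.1   8.5] [33.2 33.7] 5.9
675 [427.6   9.9] 21.5
clk 20.8 tcp [0.4319 0.0082 0.2189] ang 4.71 tilt [0.0002 0.    ] w 0.0855 f [-0.3 -0.   0.1] 0.0
turn 0.0 shift [ 0.002 -0.019  1.072] shift-noturn [ 0.002 -0.019  1.072]
jar 553 [634.3  31. ] 23.2
```

play_rows([
  [1, 0.004, -0.022, 0.1, 0],
  [1, 0, 0, 0.2, 0],
  [1, 0, 0, 0.2, 0],
  [1, 0, 0, 0.2, 0],
  [1, 0, 0, 0.2, 0],
  [1, 0, 0, 0.12, 0],
  [1, 0, 0, 0.05, 0],
  [1, 0, 0, 0, 0],
])

```text
clock: 21.85
ee_pos: [0.4276, 0.0086, 0.0577]
tool_rot: [-0.001, 0.678, 0.735, -0.0]
ft_force: [0.8, 0.7, 0.4]
width: 0.0853
finger_force: 0.0
```

play_rows([
  [0.5, 0, 0, 0, 0],
  [0.3, 0, 0, 0, 0],
  [0.3, 0, 0, 0, 0],
  [0.3, 0, 0, 0, 0],
  [0.3, 0, 0, 0, 0],
  [0.3, 0, 0, -0.05, 0],
  [0.3, 0, 0, -0.15, 0],
  [0.3, 0, 0, -0.2, 0],
])

```text
clock: 22.85
ee_pos: [0.4272, 0.0088, 0.1182]
tool_rot: [-0.001, 0.678, 0.735, -0.0]
ft_force: [0.4, 0.3, -0.3]
width: 0.0335
finger_force: 38.5
```

Run:
```python
from h import *
go(.626,.134,.20,4.7)
```

```text
clk 22.85 tcp [0.4272 0.0088 0.1182] ang 4.69 tilt [-0.0021  0.0006] w 0.0335 f [ 0.4  0.3 -0.3] 38.5
turn -0.0 shift [ 0.724  1.388 -0.548] shift-noturn [ 0.724  1.388 -0.548]
```

Run:
```python
from h import *
S,W=cloud("side"); cv2.imwrite("pics/s3.png",cv2.resize(S["frame"][170:350,180:400],None,fx=2.5,fy=2.5))
```

```text
(no output)
```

View pics/s3.png

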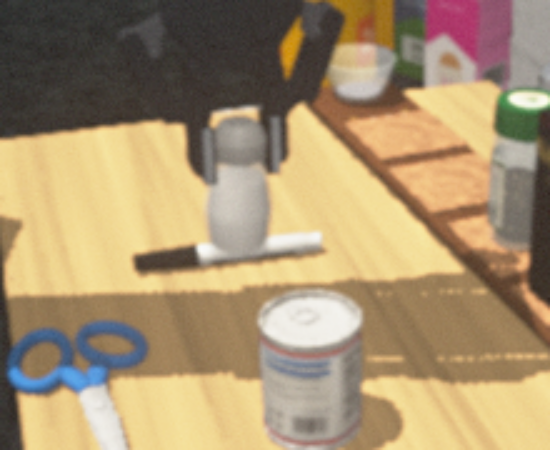

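Run:
```python
from h import *
S,W=cloud("side")
for z0,z1 in [(.035,.06),(.06,.08),(.08,.1),(.1,.12),(.12,.14),(.14,.16),(.16,.18)]:
    P=W[near(W,(.428,.009),.03,z0,z1)]
    if len(P)>8: print(z0,len(P),*circ(P),np.round(P.mean(0),3))
S=wrist(); W=wcloud(S); P=W[near(W,(.4295,.007),.03,.05,.25)]; print(len(P),np.nanpercentile(P[:,2],[5,50,95]))
```

```text
0.08 64 [426.    2.2] 18.8 [ 0.424 -0.008  0.098]
0.1 274 [425.8   1.3] 21.1 [ 0.423 -0.01   0.11 ]
0.12 350 [426.4   2.1] 21.0 [ 0.424 -0.009  0.13 ]
0.14 385 [427.5   3.5] 29.2 [ 0.426 -0.007  0.151]
0.16 500 [427.7   5.9] 29.8 [ 0.427 -0.005  0.171]
40342 [0.14054596 0.2208685  0.24280623]
```

play_rows([
  [0.3, 0.05, 0, -0.2, 0],
  [0.3, 0.15, 0.1, -0.2, 0],
  [0.3, 0.17, 0.2, -0.15, 0],
  [0.3, 0.17, 0.2, 0, 0],
  [0.3, 0.14, 0.2, 0, 0],
  [0.3, 0.04, 0.2, 0, 0],
  [0.3, 0, 0.2, 0, 0],
  [0.3, 0, 0.19, 0, 0],
])

```text
clock: 24.0
ee_pos: [0.6122, 0.1322, 0.1983]
tool_rot: [-0.001, 0.677, 0.736, -0.001]
ft_force: [-0.6, 0.1, -1.5]
width: 0.0337
finger_force: 38.7
```

play_rows([
  [0.3, 0, 0.1, 0.05, 0],
  [0.3, 0, 0, 0.1, 0],
  [0.3, 0, 0, 0.15, 0],
  [0.3, 0, 0, 0.15, 0],
  [0.3, 0, 0, 0.15, 0],
  [0.3, 0, 0, 0.1, 0],
  [0.3, 0, 0, 0, 0],
  [0.3, 0, 0, 0, 0],
])

```text
clock: 25.0
ee_pos: [0.6275, 0.1332, 0.0965]
tool_rot: [0.0, 0.678, 0.736, 0.0]
ft_force: [0.3, -0.2, 0.1]
width: 0.0341
finger_force: 38.7
```

Run:
```python
from h import *
go(.626,.134,.079,4.7)
```

```text
clk 25.0 tcp [0.6275 0.1332 0.0965] ang 4.7 tilt [0.0012 0.    ] w 0.0341 f [ 0.3 -0.2  0.1] 38.7
turn -0.0 shift [ 0.006 -0.01   0.116] shift-noturn [ 0.006 -0.01   0.116]
```

play_rows([
  [0.3, 0.006, -0.01, 0.05, 0],
  [0.3, 0, 0, 0.03, 0],
  [0.3, 0, 0, 0.015, 0],
  [0.3, 0, 0, 0.015, 0],
  [0.3, 0, 0, 0.005, 0],
  [0.3, 0, 0, 0, 0],
  [0.3, 0, 0, 0, 0],
  [0.3, 0, 0, 0, 0],
])

```text
clock: 26.0
ee_pos: [0.6258, 0.134, 0.0789]
tool_rot: [0.0, 0.678, 0.736, 0.0]
ft_force: [-2.2, 0.1, 4.8]
width: 0.0337
finger_force: 40.0
```

Run:
```python
from h import *
go(.626,.134,.078,4.7)
S,W=cloud("side"); cv2.imwrite("pics/s4.png",cv2.resize(S["frame"][150:350,280:500],None,fx=2.5,fy=2.5))
```

```text
clk 26.0 tcp [0.6258 0.134  0.0789] ang 4.7 tilt [0.0005 0.    ] w 0.0337 f [-2.2  0.1  4.8] 40.0
turn -0.0 shift [-0.     0.002  0.006] shift-noturn [-0.     0.002  0.006]
```

View pics/s4.png

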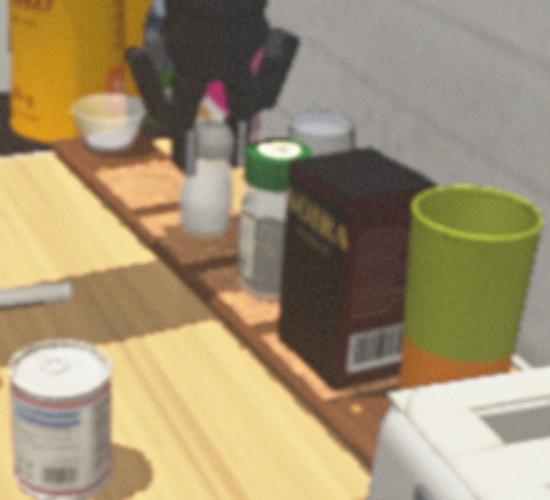

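play_rows([
  [0.45, 0, 0, 0, 0],
  [0.55, 0, 0, 0, 0],
  [0.7, 0, 0, 0, 0],
  [0.9, 0, 0, 0, 0],
  [1, 0, 0, 0, 0],
  [1, 0, 0, -0.05, 0],
  [1, 0, 0, -0.15, 0],
  [1, 0, 0, -0.2, 0],
])

```text
clock: 27.05
ee_pos: [0.625, 0.1339, 0.1389]
tool_rot: [-0.0, 0.678, 0.735, -0.0]
ft_force: [0.0, -0.6, -0.1]
width: 0.0854
finger_force: 0.0
```

play_rows([
  [1, 0, 0, -0.2, 0],
  [1, 0, 0, -0.2, 0],
  [1, 0, 0, -0.15, 0],
  [1, 0, -0.15, 0, 0],
  [1, 0, -0.2, 0, 0],
  [1, 0, -0.2, 0, 0],
  [1, 0, -0.2, 0, 0],
  [1, -0.1, -0.2, 0, 0],
])

```text
clock: 28.05
ee_pos: [0.4839, 0.1077, 0.2216]
tool_rot: [0.0, 0.677, 0.736, 0.0]
ft_force: [0.0, -1.3, -0.4]
width: 0.0853
finger_force: 0.0
```

Run:
```python
from h import *
go(.443,-.101,.20,4.7)
```

```text
clk 28.05 tcp [0.4839 0.1077 0.2216] ang 4.78 tilt [0.0011 0.0001] w 0.0853 f [ 0.  -1.3 -0.4] 0.0
turn 0.01 shift [-1.364 -0.386  0.144] shift-noturn [-1.364 -0.388  0.144]
```

play_rows([
  [1, -0.2, -0.06, 0.02, 0],
  [1, -0.2, -0.06, 0.02, 0],
  [1, -0.22, -0.06, 0.02, 0],
  [1, -0.22, -0.06, 0.02, 0],
  [1, -0.2, -0.06, 0.02, 0],
  [1, -0.15, -0.05, 0.02, 0],
  [1, -0.1, 0, 0, 0],
  [1, 0, 0, 0, 0],
])

```text
clock: 29.05
ee_pos: [0.4487, -0.0904, 0.2035]
tool_rot: [0.0, 0.678, 0.735, 0.0]
ft_force: [0.4, 0.3, 0.4]
width: 0.0855
finger_force: 0.0
```

Run:
```python
from h import *
S=wrist(); W=wcloud(S); P=W[near(W,(.443,-.101),.06,.09,.11)]; print(len(P),np.nanpercentile(P[:,2],[5,95]),*circ(P),*rect(P))
c=circ(P)[0]/1000
go(c[0],c[1],.056,4.7)
S,W=cloud("top"); P=W[near(W,(.626,.134),.05,.12,.15)]; print("shaker",len(P),*circ(P))
P=W[near(W,(.626,.134),.04,.06,.12)]; print("shaker body",len(P),*circ(P))
```

```text
4039 [0.09780879 0.1024456 ] [ 442. -100.] 28.6 [ 442.1 -100. ] [56.  56.7] 2.5
clk 29.1 tcp [ 0.4487 -0.0897  0.2033] ang 4.67 tilt [0.0006 0.0002] w 0.0851 f [-0.1 -0.   0.5] 0.0
turn -0.0 shift [-0.065 -0.05   0.982] shift-noturn [-0.065 -0.05   0.982]
shaker 292 [626.8 131.9] 17.3
shaker body 221 [624.1 132.3] 21.3
```

play_rows([
  [1, -0.065, -0.05, 0.1, 0],
  [1, 0, 0, 0.2, 0],
  [1, 0, 0, 0.2, 0],
  [1, 0, 0, 0.2, 0],
  [1, 0, 0, 0.17, 0],
  [1, 0, 0, 0.1, 0],
  [1, 0, 0, 0.03, 0],
  [1, 0, 0, 0, 0],
])

```text
clock: 30.15
ee_pos: [0.4419, -0.1003, 0.0532]
tool_rot: [0.0, 0.677, 0.736, 0.0]
ft_force: [0.6, 0.6, 0.1]
width: 0.0857
finger_force: 0.0
```

play_rows([
  [0.6, 0, 0, 0, 0],
  [0.4, 0, 0, 0, 0],
  [0.4, 0, 0, 0, 0],
  [0.4, 0, 0, 0, 0],
  [0.4, 0, 0, -0.05, 0],
  [0.4, 0, 0, -0.15, 0],
  [0.4, 0, 0, -0.2, 0],
  [0.4, 0, 0, -0.2, 0],
])

```text
clock: 31.15
ee_pos: [0.4413, -0.0999, 0.1438]
tool_rot: [-0.0, 0.678, 0.736, 0.0]
ft_force: [0.2, 0.1, -3.0]
width: 0.0557
finger_force: 43.2
```

Run:
```python
from h import *
go(.618,.2345,.21,4.7)
```

```text
clk 31.15 tcp [ 0.4413 -0.0999  0.1438] ang 4.7 tilt [-0.0003  0.0003] w 0.0557 f [ 0.2  0.1 -3. ] 43.2
turn -0.0 shift [ 2.125  1.357 -0.441] shift-noturn [ 2.125  1.357 -0.441]
```

play_rows([
  [0.4, 0.05, 0, -0.15, 0],
  [0.4, 0.15, 0, -0.15, 0],
  [0.4, 0.2, 0, -0.14, 0],
  [0.4, 0.22, 0, 0, 0],
  [0.4, 0.22, 0, 0, 0],
  [0.4, 0.22, 0.05, 0, 0],
  [0.4, 0.22, 0.1, 0, 0],
  [0.4, 0.22, 0.15, 0, 0],
])

```text
clock: 32.15
ee_pos: [0.4679, 0.129, 0.2091]
tool_rot: [0.0, 0.677, 0.736, 0.0]
ft_force: [0.4, 0.6, -2.1]
width: 0.0563
finger_force: 43.3
```

play_rows([
  [0.4, 0.22, 0.2, 0, 0],
  [0.4, 0.2, 0.2, 0, 0],
  [0.4, 0.15, 0.2, 0, 0],
  [0.4, 0.05, 0.2, 0, 0],
  [0.4, 0, 0.15, 0, 0],
  [0.4, 0, 0.1, 0, 0],
  [0.4, 0, 0, 0, 0],
  [0.4, 0, 0, 0, 0],
])

```text
clock: 33.15
ee_pos: [0.6167, 0.2334, 0.2087]
tool_rot: [-0.0, 0.677, 0.736, -0.0]
ft_force: [-1.2, 0.9, -2.1]
width: 0.0559
finger_force: 43.4
```

Run:
```python
from h import *
go(.618,.2345,.074,4.7)
```

```text
clk 33.15 tcp [0.6167 0.2334 0.2087] ang 4.71 tilt [-0.0011 -0.0001] w 0.0559 f [-1.2  0.9 -2.1] 43.4
turn 0.0 shift [0.007 0.01  0.898] shift-noturn [0.007 0.01  0.898]
```

play_rows([
  [0.4, 0.007, 0.007, 0.1, 0],
  [0.4, 0, 0, 0.2, 0],
  [0.4, 0, 0, 0.2, 0],
  [0.4, 0, 0, 0.2, 0],
  [0.4, 0, 0, 0.1, 0],
  [0.4, 0, 0, 0.06, 0],
  [0.4, 0, 0, 0, 0],
  [0.4, 0, 0, 0, 0],
])

```text
clock: 34.15
ee_pos: [0.6193, 0.2347, 0.0814]
tool_rot: [0.001, 0.678, 0.735, 0.001]
ft_force: [0.5, 0.1, -1.3]
width: 0.0559
finger_force: 43.4
```

Run:
```python
from h import *
go(.618,.2345,.0735,4.7)
```

```text
clk 34.15 tcp [0.6193 0.2347 0.0814] ang 4.7 tilt [0.0024 0.0005] w 0.0559 f [ 0.5  0.1 -1.3] 43.4
turn -0.0 shift [-0.001 -0.009  0.053] shift-noturn [-0.001 -0.009  0.053]
```

play_rows([
  [0.4, 0, -0.005, 0.03, 0],
  [0.4, 0, 0, 0.015, 0],
  [0.4, 0, 0, 0.007, 0],
  [0.4, 0, 0, 0, 0],
  [0.7, 0, 0, 0, 0],
  [0.8, 0, 0, 0, 0],
  [0.9, 0, 0, 0, 0],
  [1, 0, 0, 0, 0],
])

```text
clock: 35.15
ee_pos: [0.6176, 0.2344, 0.072]
tool_rot: [-0.0, 0.678, 0.735, -0.0]
ft_force: [-1.1, 0.8, 0.4]
width: 0.0854
finger_force: 0.0
```

play_rows([
  [1, 0, 0, -0.1, 0],
  [1, 0, 0, -0.2, 0],
  [1, 0, 0, -0.2, 0],
  [1, 0, 0, -0.2, 0],
  [1, 0, 0, -0.2, 0],
  [1, 0, -0.2, 0, 0],
  [1, 0, -0.25, 0, 0],
  [1, 0, -0.25, 0, 0],
])

```text
clock: 36.15
ee_pos: [0.5122, 0.2258, 0.2085]
tool_rot: [0.001, 0.678, 0.735, 0.001]
ft_force: [0.3, -0.0, 1.0]
width: 0.0854
finger_force: 0.0
```

play_rows([
  [1, 0, -0.25, -0.2, 0],
  [1, 0.1, -0.25, -0.2, 0],
  [1, 0.2, -0.2, -0.2, 0],
  [1, 0.2, -0.1, 0, 0],
  [1, 0.2, 0, 0, 0],
  [1, 0.2, 0, 0, 0],
  [1, 0, 0, 0, 0],
  [1, 0, 0, 0, 0],
])

```text
clock: 37.15
ee_pos: [0.3824, 0.3502, 0.2978]
tool_rot: [0.0, 0.678, 0.736, 0.0]
ft_force: [0.5, -0.5, 0.9]
width: 0.0852
finger_force: 0.0
```

Run:
```python
from h import *
go(.3,.4,.4,4.7)
S,W=cloud("top"); cv2.imwrite("pics/t9.png",S["frame"])
for n,xy,z0,z1 in [("carton",(.642,-.063),.17,.19),("jar",(.634,.034),.145,.165),("shaker",(.626,.134),.12,.145),("tin",(.618,.234),.11,.13),("tumbler",(.652,-.167),.185,.205),("dish",(.615,.336),.07,.1)]:
    P=W[near(W,xy,.06,z0,z1)]
    if len(P)>8: print(n,len(P),np.round(np.percentile(P[:,2],[5,95]),3),"circ",*circ(P),"rect",*rect(P))
```

```text
clk 37.15 tcp [0.3824 0.3502 0.2978] ang 4.7 tilt [ 0.0007 -0.0001] w 0.0852 f [ 0.5 -0.5  0.9] 0.0
turn 0.0 shift [ 0.376 -0.52  -0.682] shift-noturn [ 0.376 -0.52  -0.682]
carton 1491 [0.176 0.182] circ [641.1 -65.2] 44.9 rect [641.2 -65.8] [61.5 71.7] 4.4
jar 553 [0.151 0.159] circ [634.4  30.9] 23.4 rect [634.2  31.5] [45.3 44.3] 1.0
shaker 291 [0.126 0.14 ] circ [626.3 131.9] 17.0 rect [626.4 131.1] [32.3 33.7] 88.8
tin 791 [0.116 0.123] circ [619.7 232.9] 29.2 rect [619.2 232.5] [55.9 56.1] 73.8
tumbler 370 [0.186 0.198] circ [ 651.8 -166. ] 33.6 rect [ 651.8 -166.1] [65.5 65.4] 63.8
dish 338 [0.071 0.085] circ [613.5 336.1] 34.7 rect [613.1 335.5] [66.1 68.1] 5.3
```

View pics/t9.png

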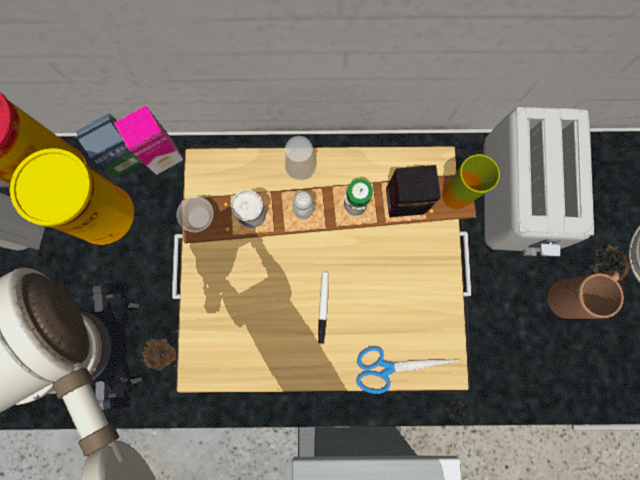

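The top view shows the row in order: tumbler (472,180), carton (413,190), jar (358,192), shaker (303,203), tin (248,208) and dish (196,213). Each of the four is within about 2 mm of its mat centre, and the tumbler and dish haven't moved.

```bash
python3 -c "
from bench import *
print(hand_in())"
```

```text
the job is handed in; nothing more can be done
None
```

The row is finished and handed in at about 37 s: carton, jar, shaker and tin stand upright on their mats, stepping down from the tumbler to the dish, each within about 2–3 mm of its mat's centre by the top camera, and the tumbler and dish have not moved.

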